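# Slide the loose worm-drive clamp home on the coolant stub and tighten it

### The job

One of the two coolant pipes on the bench still has its worm-drive clamp sitting back on the plain pipe. Slide that clamp along the pipe, over the slotted pipe end and the barbed stub inside it, right up to the aluminium collar, then turn its thumb key clockwise (seen from above) until it is snug at its stop, and let go. Leave the loose piston standing where it is.

Things in the scene. Friction and masses are not known exactly. Their poses are not given: they have to be found in the camera images.
- key_grip (a point): Centre of the upright steel thumb key of the loose clamp, 117 mm above the bench: blade 34 mm wide (own x), 10 thick (own y), 28 high (z vertical); pinch it from above across its thickness. It travels with the clamp and turns about its z. All else within 65 mm is under 95 mm high. The clamp cannot leave the pipe or roll; it slides along it (friction 1.5 N) to a hard stop at the collar.
- key (a joint): Turn of the thumb key and its upright screw, rad: 0 is loose, grows clockwise seen from above, hard stop at 1.35 is snug. Starts at 0 to 0.2, stays where left, resists with about 0.06 N m. At 0 the blade's x is turned 0.65 rad anticlockwise from the pipe's direction (x of collar).
- collar (a point): On the axis of the fixed, level 40 mm grey pipe, 65 mm above the bench, at the face of the aluminium collar (58 mm across) on its block. x: along the pipe from clamp to collar; y: level, to the key's side. The key's axis is 29.5 mm along y; along x 9 mm short of this point when fully home, 69 to 99 mm short at first. The slimmer 28 mm pipe's clamp is already home and tight: not to be worked on.
- piston_mid (a point): Centre, half-way up, of a loose aluminium piston, 66 mm in diameter and 58 mm high, standing on the bench near the blocks: a bystander.

How it is judged:
By the outcome, as a careful person would: the job done as asked, in the order asked, and still so for the second after the job is handed in, with the robot touching nothing.
It also fails if it takes over 40 s, if anything falls off the work surface, if the arm or the gripper's body presses on something with over 40 N, if the wrist force passes 120 N, or if a joint passes its speed limit or range.

### The arm

A 7-joint arm with a two-finger parallel gripper is mounted at the origin on the work surface. World frame = base frame: x ahead of the robot, y to its left, z up, the work surface at z = 0. Lengths are in m, angles in rad, forces in N, time in s.
With the tool pointing down it reaches from about 0.425 to 0.925 m from the base axis. Payload 6.8 kg.
Tool frame: the origin (TCP) lies midway between the tips of the shut fingers; the grasp point (between the pads) lies 19 mm behind it; z points along the fingers, y is the direction in which the jaws open and shut (so a half turn about z gives the same grasp; the last joint's range is limited). The gripper opens to 85 mm and grips with 20 to 120 N. Pads are 22 mm wide; open, the fingers measure 114 mm over their backs; the gripper's body (76 mm by 85 mm) begins 54 mm behind the grasp point. The pads swing forward as they close: fully open they stand 13 mm farther back than shut.
Start: joints at [-1.354, 0.477, 0.022, 1.555, -0.011, 1.109, -0.083], TCP at [0.215, 0.64, 0.231] pointing down, gripper open.
Joint ranges: [-2.96, 2.96], [-0.34, 2.1], [-1.41, 1.46], [0.24, 2.44], [-1.37, 4.51], [0.17, 1.92], [-2.96, 2.96]. Speed limits (rad/s): [2.39, 2.39, 3.14, 3.14, 3.14, 3.14, 3.14].

### API

Orientations are given as a unit quaternion [w, x, y, z].
In Python, from station import bot, vision gives the robot as it stands.
- The arm moves only by the tool move_arm, never from a script. Its argument "increments" is text: rows parted by semicolons, each of 7 numbers parted by spaces: the opening, from 0 (shut) to 1 (fully open), then the shift along the world's x, y, z in mm, then the turn, a rotation vector about the world's x, y, z in rad. In form: grip x y z rx ry rz; .... A call has exactly 8 rows; each row shifts and turns the commanded pose from where the row before left it; what a row does not reach is not made up. A row lasts 1/8 s, in which the tool goes at most 62.5 mm and 10.7 degrees, less where a joint would pass 70% of its speed; a pose out of reach is approached as far as the arm can. A call with a gripper value outside its range is refused whole. The fingers move at their own pace and stop on an object; "newtons" is the grip in N (left out, the last holds). Time passes only in rows, so rows that do not move let the fingers close, or fill a call up. It gives the time, the measured TCP pose, the force and the opening at its end, in the units of the state.
- bot.get_obs(): the state, without advancing time (a new reading comes with each control period).
- vision.read_camera(name): name is "scene" or "top" or "wrist"; returns (picture, depth): 420x560x3 uint8, red, green, blue; 420x560 float32, m along the optical axis (not along the pixel's ray), 0 where there is no reading.
- vision.calibration(name): a dict with "fx", "fy", "cx", "cy" (pixels), "R" (3x3) and "t" (3): a world point X has camera coordinates R X + t; the wrist camera has in their place "hand_eye" (4x4, takes a point from camera to tool coordinates, whose origin is the TCP and whose axes are the flange's). Camera axes: x right, y down, z forward; pixel columns grow to the right and rows downward; lengths in m; the calibration is good to about 2 mm. A picture is of the moment at which its call begins: read the wrist's pose just before it. calibration takes no time and is no camera call.
- bot.hand_in(): hands the job in, once; it reports no verdict.
The state is a dict: "t": time; "q": joint angles; "joint_vel": joint speeds; "joint_torque": joint torques, N m; "eef_pos": TCP position; "tool_rot": TCP orientation; "contact_force": force on the tool from outside, world axes, zero at the start; "torque": the same for the moment, N m; "gripper_width": opening from 0.0 (shut) to 1.0 (fully open).
Only numpy, scipy, OpenCV 4.12 (cv2) and the standard library are available. Lean on these libraries where they do the work, as an engineer would, in place of code of your own. Each camera call takes 0.05 s, during which the arm holds its last target.

## Working session

There is one attempt and no reset: what is moved stays moved. The work goes in short steps, Python scripts to look and compute and a tool call to move; the robot and the scene stay as the last step left them, time stands still between calls to the robot, and variables do not carry over. Pictures are saved under pics/ and viewed, and the job is handed in when it is done.

Besides the shell and the picture viewer there is one more tool, called by a JSON object that holds its "op" and its "data", one argument or row to a line. move_arm: Moves the arm, as the interface text tells. Its arguments: {"type":"object","properties":{"increments":{"type":"string"},"newtons":{"type":"number"}},"required":["increments"]}

```bash
mkdir -p pics; ls; cat > h.py <<'E'
import numpy as np,cv2
from station import bot,vision
def snap(n,tag):
    o=bot.get_obs();p,d=vision.read_camera(n)
    cv2.imwrite(f'pics/{tag}.png',p[:,:,::-1]);np.savez(f'pics/{tag}.npz',p=p,d=d,pos=o['eef_pos'],rot=o['tool_rot'])
    return p,d,o
E
python3 - <<'E'
from h import *
for n in ['scene','top','wrist']:
    p,d,o=snap(n,n+'0'); c=vision.calibration(n); print(n,c)
print(o)
E
```

```text
pics
scene {'fx': 495.523592630421, 'fy': 495.523592630421, 'cx': 280.51497324465197, 'cy': 202.00912307541705, 'R': array([[ 0.26451854,  0.96425346,  0.01565911],
       [ 0.55077492, -0.1377225 , -0.82321291],
       [-0.79162928,  0.22637973, -0.56751678]]), 't': array([-0.17936568, -0.23557512,  1.41543288])}
top {'fx': 411.08739660031154, 'fy': 411.08739660031154, 'cx': 274.2941237901703, 'cy': 207.78280296381075, 'R': array([[ 0.01742754, -0.99984554, -0.00227681],
       [-0.98469676, -0.01676847, -0.1734679 ],
       [ 0.17340293,  0.00526509, -0.98483689]]), 't': array([-0.01011684,  0.66426913,  0.65936703])}
wrist {'fx': 297.07249715953947, 'fy': 297.07249715953947, 'cx': 277.4659810042964, 'cy': 209.60603983098335, 'hand_eye': array([[ 1.36712872e-04, -9.54754697e-01, -2.97394436e-01,
         7.79096090e-02],
       [ 9.99999939e-01,  2.25803800e-04, -2.65218060e-04,
         3.48701014e-04],
       [ 3.20370982e-04, -2.97394382e-01,  9.54754669e-01,
        -1.41045869e-01],
       [ 0.00000000e+00,  0.00000000e+00,  0.00000000e+00,
         1.00000000e+00]])}
{'t': 0.1, 'q': array([-1.354055  ,  0.47768918,  0.02232952,  1.5563571 , -0.01148032,
        1.10926601, -0.08308483]), 'joint_vel': array([ 0.0004971 , -0.0017308 , -0.00101923, -0.00210012,  0.00011561,
       -0.00079487,  0.00216107]), 'joint_torque': array([ 4.36933376e-03, -5.97759175e+01,  1.61374379e+00, -2.81952256e+01,
        1.28323759e-02,  5.04905198e-03,  1.03561405e-05]), 'eef_pos': array([0.21527191, 0.63919846, 0.23043971]), 'tool_rot': array([-6.60952586e-05,  1.61679998e-01,  9.86842918e-01, -7.93029050e-04]), 'contact_force': array([-0.08039001,  0.21158903, -0.69027104]), 'torque': array([-0.01478721, -0.00773074, -0.02401125]), 'gripper_width': 0.9999491917070137}
```

View pics/scene0.png

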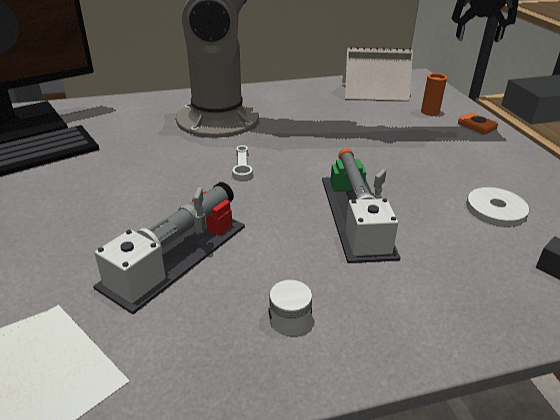

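View pics/top0.png

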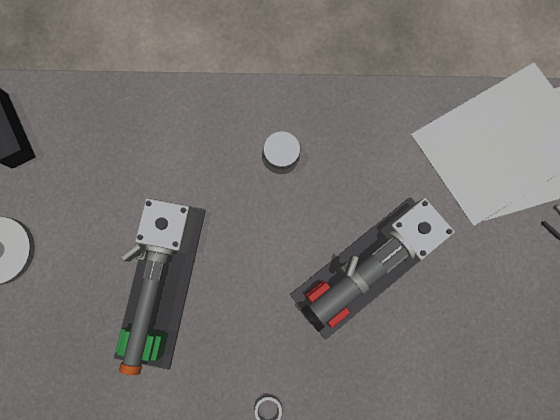

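View pics/wrist0.png

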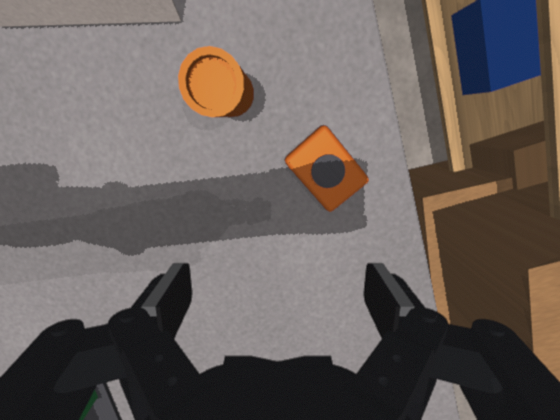

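```bash
python3 - <<'E'
import cv2
a=cv2.imread('pics/top0.png')[190:350,280:460];cv2.imwrite('pics/top0z.png',cv2.resize(a,None,fx=4,fy=3.75*4/3.75,interpolation=cv2.INTER_CUBIC)[:600])
a=cv2.imread('pics/scene0.png')[170:310,85:255];cv2.imwrite('pics/sc0z.png',cv2.resize(a,None,fx=4,fy=4,interpolation=cv2.INTER_CUBIC))
E
```

```text
(no output)
```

View pics/top0z.png

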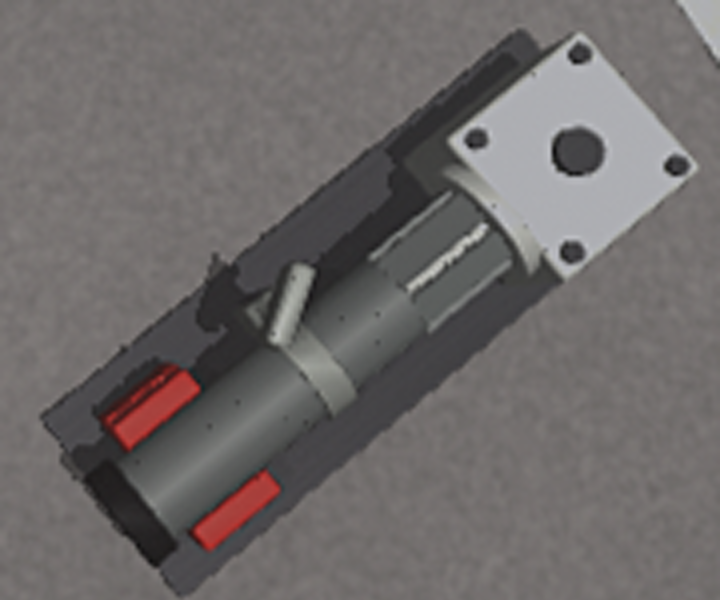

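View pics/sc0z.png

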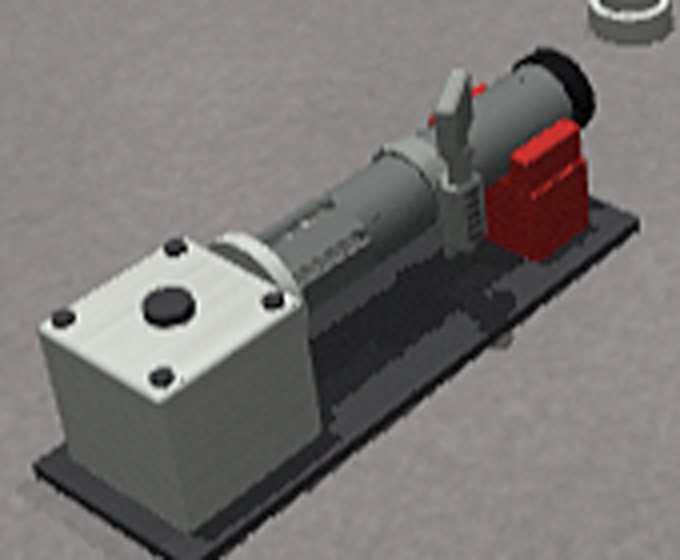

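```bash
cat >> h.py <<'E'
from scipy.spatial.transform import Rotation as Ro
def cloud(n,tag):
    z=np.load(f'pics/{tag}.npz');p,d=z['p'],z['d'];c=vision.calibration(n)
    v,u=np.mgrid[:420,:560];X=np.stack([(u-c['cx'])/c['fx']*d,(v-c['cy'])/c['fy']*d,d],-1)
    if n=='wrist':
        H=c['hand_eye'];X=X@H[:3,:3].T+H[:3,3];q=z['rot'];R=Ro.from_quat(q[[1,2,3,0]]).as_matrix();X=X@R.T+z['pos']
    else: X=(X-c['t'])@c['R']
    X[d<=0]=np.nan
    return p,X
def ang(P):
    m=P.mean(0);u,s,vt=np.linalg.svd(P-m);return m,np.degrees(np.arctan2(vt[0,1],vt[0,0])),s/np.sqrt(len(P))
E
python3 - <<'E'
from h import *
for n,(u0,v0,u1,v1) in [('top',(335,245,372,290)),('scene',(185,170,215,240))]:
    p,X=cloud(n,n+'0');Q=X[v0:v1,u0:u1].reshape(-1,3);K=Q[(Q[:,2]>.104)&(Q[:,2]<.14)]
    print(n,len(K),ang(K[:,:2]),K.min(0),K.max(0))
p,X=cloud('top','top0');h=X[...,2]
# pipe: ridge; red-bench pixels
hsv=cv2.cvtColor(p,cv2.COLOR_RGB2HSV)
Q=X[190:350,280:460].reshape(-1,3);
for lo,hi in [(.08,.088),(.086,.1),(.095,.11)]:
    s=Q[(Q[:,2]>lo)&(Q[:,2]<hi)];print(lo,len(s),ang(s[:,:2]),s.min(0),s.max(0))
# block top
for (u,v) in [(425,215),(410,230),(352,266),(350,275),(385,255),(375,265),(320,313),(330,300),(281,150),(405,240),(398,235),(414,256)]:print((u,v),X[v,u].round(4))
r=(hsv[...,1]>150)&((hsv[...,0]<8)|(hsv[...,0]>172));r[:, :280]=0
print('red',X[r].mean(0))
s=X[130:170,262:302].reshape(-1,3);s=s[s[:,2]>.05];print('piston',s.mean(0))
E
```

```text
top 188 (array([ 0.56381677, -0.11855974]), np.float64(159.16623277478064), array([0.00971265, 0.00307017])) [ 0.54819331 -0.12907731  0.10655946] [ 0.58030163 -0.11031773  0.13315158]
scene 166 (array([ 0.57076829, -0.12214387]), np.float64(-24.137059914726965), array([0.010356  , 0.00291361])) [ 0.54956054 -0.13099209  0.10427234] [ 0.58318073 -0.11226793  0.13380995]
0.08 3964 (array([ 0.58288017, -0.18902212]), np.float64(129.18468692821767), array([0.08455381, 0.0169315 ])) [ 0.46393369 -0.29852862  0.08001509] [ 0.68115617 -0.04974792  0.08799596]
0.086 753 (array([ 0.58167652, -0.18836969]), np.float64(129.0728000480022), array([0.08706545, 0.01399796])) [ 0.46918644 -0.29344131  0.08600105] [ 0.67524456 -0.05413607  0.09972284]
0.095 23 (array([ 0.57328479, -0.13611613]), np.float64(112.8753832497896), array([0.04370147, 0.00546763])) [ 0.54838057 -0.21577172  0.09531144] [ 0.60646667 -0.11074511  0.10926476]
(425, 215) [ 0.6519 -0.2515  0.0837]
(410, 230) [ 0.626  -0.225   0.0847]
(352, 266) [ 0.5633 -0.119   0.1321]
(350, 275) [ 0.5497 -0.116   0.131 ]
(385, 255) [ 0.5839 -0.1824  0.084 ]
(375, 265) [ 0.5673 -0.1656  0.0838]
(320, 313) [ 0.4893 -0.0752  0.0846]
(330, 300) [ 0.51   -0.0915  0.0842]
(281, 150) [ 0.7704 -0.0089  0.0553]
(405, 240) [ 0.6082 -0.2131  0.0941]
(398, 235) [ 0.6167 -0.2032  0.09  ]
(414, 256) [ 0.5836 -0.2326  0.0766]
red [nan nan nan]
piston [ 0.7719164  -0.00961903  0.05796108]
```

```bash
python3 - <<'E'
from h import *
from scipy.optimize import least_squares
for n in ['top','scene']:
    p,X=cloud(n,n+'0');Q=X.reshape(-1,3)
    a=np.radians(-51);d=np.array([np.cos(a),np.sin(a)]);nn=np.array([-d[1],d[0]]);b=np.array([.565,-.1205])
    s=(Q[:,:2]-b)@d;t=(Q[:,:2]-b)@nn
    m=(t>-.052)&(t<-.012)&(Q[:,2]>.055)&(Q[:,2]<.092)&(((s>-.08)&(s<-.02))|((s>.02)&(s<.045)))
    P=Q[m]
    def f(x):
        dd=np.array([np.cos(x[2]),np.sin(x[2]),0]);r=P-np.array([b[0]+x[0]*nn[0],b[1]+x[0]*nn[1],x[1]]);r=r-np.outer(r@dd,dd);return np.linalg.norm(r,axis=1)-.02
    q=least_squares(f,[-.03,.065,a],loss='soft_l1',f_scale=.001);x=q.x
    print(n,len(P),'off',x[0],'z',x[1],'deg',np.degrees(x[2]),np.std(q.fun))
    # collar points : radius>24 from axis
    c=b+x[0]*nn;dd=np.array([np.cos(x[2]),np.sin(x[2])]);ny=np.array([-dd[1],dd[0]])
    S=(Q[:,:2]-b)@dd;T=(Q[:,:2]-b)@ny-x[0];R=np.hypot(T,Q[:,2]-.065)
    k=(abs(T)<.02)&(Q[:,2]>.07)&(S>.03)&(S<.15)
    for s0 in np.arange(-.02,.11,.004):
        kk=(abs(T)<.008)&(S>s0)&(S<s0+.004)&(Q[:,2]>.05);print(round(s0+.002,3),kk.sum(),R[kk].mean().round(4),Q[kk,2].max().round(4) if kk.any() else 0)
    K=Q[(Q[:,2]>.108)&(Q[:,2]<.135)&(abs(S)<.02)&(abs((Q[:,:2]-b)@ny)<.02)]
    r=cv2.minAreaRect((K[:,:2]*1000).astype(np.float32));print(r)
E
```

```text
top 1212 off -0.030105717858943285 z 0.06495154573656077 deg -50.556037815337234 0.00099865762095197
-0.018 25 0.0206 0.0878
-0.014 25 0.02 0.0864
-0.01 24 0.0197 0.0871
-0.006 27 0.0227 0.0906
-0.002 22 0.0233 0.0902
0.002 25 0.0227 0.0902
0.006 21 0.0214 0.0897
0.01 24 0.0197 0.0866
0.014 22 0.0199 0.0866
0.018 26 0.0198 0.0865
0.022 24 0.0201 0.0863
0.026 21 0.0201 0.0879
0.03 24 0.0197 0.0856
0.034 23 0.0201 0.0879
0.038 26 0.0201 0.0862
0.042 23 0.0198 0.0867
0.046 23 0.0201 0.0876
0.05 23 0.0191 0.0872
0.054 25 0.0197 0.0863
0.058 24 0.0187 0.0877
0.062 25 0.0195 0.0879
0.066 23 0.0198 0.087
0.07 23 0.0188 0.0866
0.074 24 0.0192 0.0869
0.078 23 0.0192 0.0882
0.082 25 0.0191 0.0869
0.086 21 0.0192 0.0873
0.09 22 0.0192 0.0886
0.094 42 0.025 0.0959
0.098 23 0.029 0.0959
0.102 7 0.0264 0.0938
0.106 22 0.0197 0.0866
0.11 23 0.0196 0.087
((563.9459228515625, -120.11382293701172), (10.551371574401855, 33.83064651489258), 69.73886108398438)
scene 589 off -0.031898053051843574 z 0.066022553751609 deg -50.72033998367364 0.0011581978220543594
-0.018 4 0.02 0.085
-0.014 4 0.0212 0.0869
-0.01 4 0.0214 0.0868
-0.006 9 0.0235 0.0897
-0.002 11 0.0238 0.0903
0.002 11 0.0236 0.0901
0.006 18 0.0225 0.0892
0.01 11 0.0212 0.0872
0.014 11 0.0208 0.0867
0.018 13 0.0207 0.0871
0.022 9 0.021 0.0861
0.026 11 0.0209 0.0872
0.03 12 0.0208 0.0867
0.034 11 0.0209 0.0868
0.038 11 0.0211 0.0875
0.042 13 0.021 0.0871
0.046 12 0.0203 0.0878
0.05 12 0.0207 0.0875
0.054 13 0.0203 0.0872
0.058 10 0.0206 0.0886
0.062 10 0.0212 0.0871
0.066 15 0.0207 0.0887
0.07 15 0.0209 0.0875
0.074 11 0.0205 0.088
0.078 13 0.0201 0.088
0.082 11 0.0209 0.0883
0.086 8 0.0209 0.0881
0.09 2 0.0214 0.0862
0.094 8 0.0296 0.0959
0.098 9 0.0296 0.0958
0.102 41 0.0252 0.0965
0.106 12 0.0202 0.0862
0.11 16 0.0212 0.0871
((566.5361938476562, -121.80814361572266), (10.21196174621582, 35.13105392456055), 67.66056823730469)
```

{"op": "move_arm", "data": {
  "increments": "1 22 -47.5 0 0 0 0;1 22 -47.5 0 0 0 0;1 22 -47.5 0 0 0 0;1 22 -47.5 0 0 0 0;1 22 -47.5 0 0 0 0;1 22 -47.5 0 0 0 0;1 22 -47.5 0 0 0 0;1 22 -47.5 0 0 0 0",
  "newtons": 40
}}

```text
t: 1.15
eef_pos: [0.3918, 0.258, 0.2314]
tool_rot: [0.0, 0.162, 0.987, 0.0]
contact_force: [0.6, -0.3, 0.2]
gripper_width: 0.998
```

{"op": "move_arm", "data": {
  "increments": "1 22 -47.5 0 0 0 0;1 22 -47.5 0 0 0 0;1 22 -47.5 0 0 0 0;1 22 -47.5 0 0 0 0;1 22 -47.5 0 0 0 0;1 22 -47.5 0 0 0 0;1 22 -47.5 0 0 0 0;1 22 -47.5 0 0 0 0"
}}

```text
t: 2.15
eef_pos: [0.5679, -0.1216, 0.2312]
tool_rot: [-0.0, 0.161, 0.987, 0.0]
contact_force: [0.7, -0.1, -0.1]
gripper_width: 1.005
```

```bash
python3 - <<'E'
from h import *
p,d,o=snap('wrist','w1');print(o['t'],o['q'],o['eef_pos'],o['tool_rot'],o['contact_force'])
p,X=cloud('wrist','w1');Q=X.reshape(-1,3)
K=Q[(Q[:,2]>.108)&(Q[:,2]<.138)&(np.hypot(Q[:,0]-.565,Q[:,1]+.121)<.03)]
print(len(K),K.min(0),K.max(0),ang(K[:,:2]))
T=K[K[:,2]>.125];r=cv2.minAreaRect((T[:,:2]*1000).astype(np.float32));print(r)
E
```

```text
2.15 [-0.26423257  0.34288489  0.46792833  1.81181309 -0.17821617  1.02860968
  1.51917769] [ 0.56786014 -0.12162242  0.2311715 ] [-9.21610789e-05  1.61447738e-01  9.86881253e-01  1.07134550e-04] [ 0.72892485 -0.07425329 -0.11177652]
473 [ 0.5451635  -0.12932539  0.10849387] [ 0.5775391  -0.11065516  0.13137055] (array([ 0.55960268, -0.11925851]), np.float64(-19.771075838846656), array([0.01001478, 0.00283293]))
((561.1193237304688, -119.91419982910156), (9.643821716308594, 32.81019973754883), 71.3283920288086)
```

View pics/w1.png

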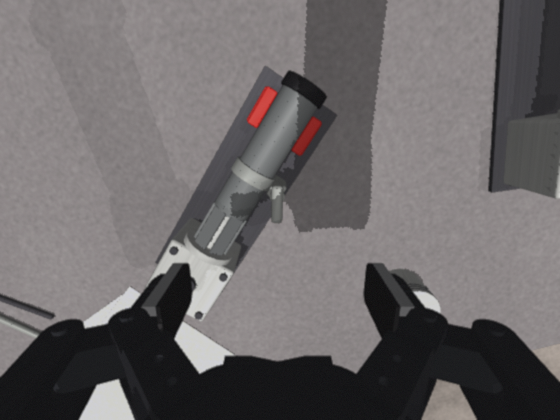

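{"op": "move_arm", "data": {
  "increments": "1 -4 1.3 -30 0 0 -0.03;1 0 0 -40 0 0 0;1 0 0 -40 0 0 0;1 0 0 -20 0 0 0;1 0 0 0 0 0 0;0 0 0 0 0 0 0;0 0 0 0 0 0 0;0 0 0 0 0 0 0",
  "newtons": 40
}}

```text
t: 3.2
eef_pos: [0.5639, -0.119, 0.1022]
tool_rot: [0.001, 0.176, 0.984, 0.0]
contact_force: [0.8, 0.9, 0.6]
gripper_width: 0.376
```

{"op": "move_arm", "data": {
  "increments": "0 0 0 0 0 0 0;0 0 0 0 0 0 0;0 0 0 0 0 0 0;0 0 0 0 0 0 0;0 0 0 0 0 0 0;0 0 0 0 0 0 0;0 0 0 0 0 0 0;0 0 0 0 0 0 0"
}}

```text
t: 4.2
eef_pos: [0.5629, -0.12, 0.1018]
tool_rot: [-0.0, 0.177, 0.984, -0.0]
contact_force: [-3.6, -2.0, 6.0]
gripper_width: 0.112
```

```bash
python3 - <<'E'
from h import *
p,d,o=snap('wrist','w2');print(o['t'],o['q'],o['eef_pos'],o['tool_rot'],o['contact_force'],o['torque'],o['gripper_width'])
E
```

```text
4.2 [-0.21322352  0.49940278  0.41063159  1.92945343 -0.27769203  0.76836649
  1.56926828] [ 0.56286007 -0.11996809  0.10180756] [-2.43768868e-04  1.76888018e-01  9.84230894e-01 -3.41255120e-04] [-3.57989251 -1.98792264  6.02778327] [-0.34385246  0.78331561  0.0320276 ] 0.11219477552051461
```

View pics/w2.png

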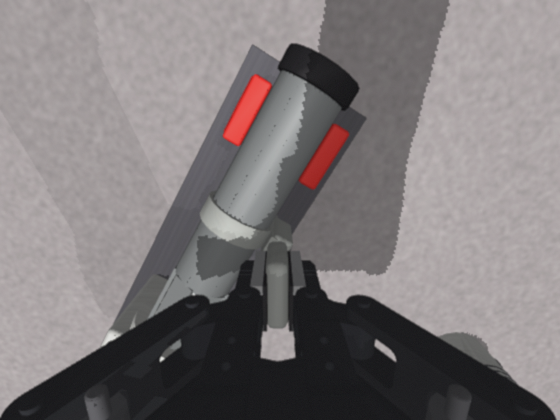

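{"op": "move_arm", "data": {
  "increments": "0 6.35 -7.73 0 0 0 0;0 6.35 -7.73 0 0 0 0;0 6.35 -7.73 0 0 0 0;0 6.35 -7.73 0 0 0 0;0 6.35 -7.73 0 0 0 0;0 6.35 -7.73 0 0 0 0;0 6.35 -7.73 0 0 0 0;0 0 0 0 0 0 0"
}}

```text
t: 5.25
eef_pos: [0.608, -0.175, 0.1018]
tool_rot: [0.0, 0.177, 0.984, -0.001]
contact_force: [-2.2, -3.7, 5.1]
gripper_width: 0.111
```

```bash
python3 - <<'E'
from h import *
o=bot.get_obs();print(o['t'],o['q'],o['eef_pos'],o['tool_rot'],o['contact_force'],o['torque'],o['gripper_width'])
v=o['eef_pos'][:2]-np.array([.56286,-.11997]);print(np.linalg.norm(v),np.degrees(np.arctan2(v[1],v[0])))
E
```

```text
5.25 [-0.11278437  0.57969637  0.40583534  1.79062782 -0.29521255  0.8303817
  1.64892562] [ 0.60795701 -0.17498253  0.10184548] [ 4.86444526e-04  1.77205679e-01  9.84173406e-01 -7.85778558e-04] [-2.18523184 -3.69841245  5.13854214] [-0.78720332  0.49149852  0.11472772] 0.11051839875911998
0.07113451641218504 -50.65650797637528
```

{"op": "move_arm", "data": {
  "increments": "0 1.9 -2.3 0 0 0 0;0 1.9 -2.3 0 0 0 0;0 1.9 -2.3 0 0 0 0;0 1.27 -1.55 0 0 0 0;0 0 0 0 0 0 0;0 0 0 0 0 0 0;0 0 0 0 0 0 0;0 0 0 0 0 0 0"
}}

```text
t: 6.25
eef_pos: [0.614, -0.1824, 0.1018]
tool_rot: [-0.0, 0.177, 0.984, -0.0]
contact_force: [-3.2, -2.3, 6.1]
gripper_width: 0.105
```

{"op": "move_arm", "data": {
  "increments": "0 1.27 -1.55 0 0 0 0;0 0 0 0 0 0 0;0 1.27 -1.55 0 0 0 0;0 0 0 0 0 0 0;0 0 0 0 0 0 0;0 0 0 0 0 0 0;0 0 0 0 0 0 0;0 0 0 0 0 0 0"
}}

```text
t: 7.25
eef_pos: [0.6165, -0.1853, 0.1018]
tool_rot: [-0.0, 0.177, 0.984, -0.0]
contact_force: [-5.5, -2.5, 6.4]
gripper_width: 0.114
```

```bash
python3 - <<'E'
from h import *
p,d,o=snap('top','t3');snap('scene','s3');print(o['t'],o['q'],o['eef_pos'],o['tool_rot'],o['contact_force'],o['torque'],o['gripper_width'])
v=o['eef_pos'][:2]-np.array([.56286,-.11997]);print(np.linalg.norm(v),np.degrees(np.arctan2(v[1],v[0])))
a=cv2.imread('pics/t3.png')[180:320,320:460];b=cv2.imread('pics/s3.png')[170:310,85:225]
cv2.imwrite('pics/c3.png',cv2.resize(np.hstack([a,b]),None,fx=2.8,fy=4,interpolation=cv2.INTER_CUBIC))
E
```

```text
7.25 [-0.09404755  0.59637668  0.4043804   1.76087628 -0.29856189  0.84589526
  1.66299045] [ 0.61654805 -0.18534391  0.10181577] [-3.21891813e-04  1.76818081e-01  9.84243422e-01 -3.85185492e-04] [-5.48197262 -2.52297299  6.44391509] [-0.54562126  0.93223592  0.00678868] 0.11417863253513393
0.0845940581283736 -50.60559413235956
```

View pics/c3.png

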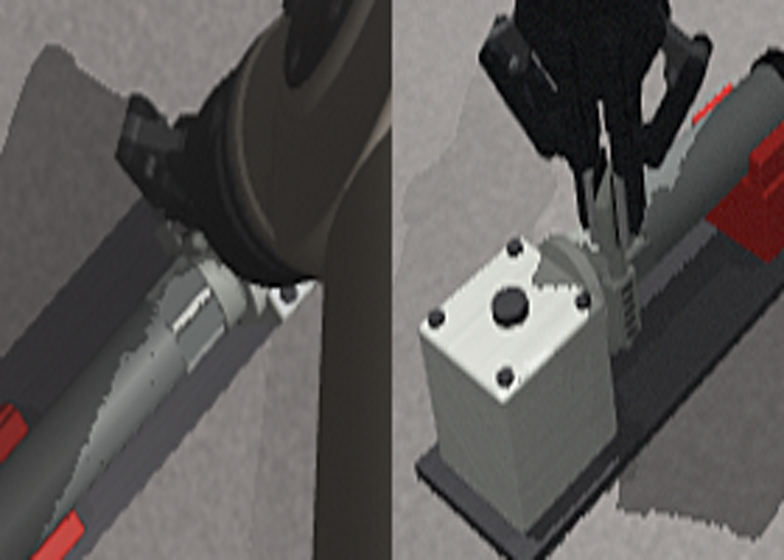

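{"op": "move_arm", "data": {
  "increments": "0 0.64 -0.77 0 0 0 0;0 0 0 0 0 0 0;0 0.64 -0.77 0 0 0 0;0 0 0 0 0 0 0;0 0.64 -0.77 0 0 0 0;0 0 0 0 0 0 0;0 0 0 0 0 0 0;0 0 0 0 0 0 0"
}}

```text
t: 8.35
eef_pos: [0.6174, -0.1864, 0.1017]
tool_rot: [-0.002, 0.177, 0.984, 0.0]
contact_force: [-7.7, -0.0, 10.3]
gripper_width: 0.108
```

{"op": "move_arm", "data": {
  "increments": "0 0.64 -0.77 0 0 0 0;0 0 0 0 0 0 0;0 0.64 -0.77 0 0 0 0;0 0 0 0 0 0 0;0 0.64 -0.77 0 0 0 0;0 0 0 0 0 0 0;0 0 0 0 0 0 0;0 0 0 0 0 0 0"
}}

```text
t: 9.35
eef_pos: [0.6177, -0.1866, 0.1016]
tool_rot: [-0.004, 0.176, 0.984, 0.002]
contact_force: [-13.5, 6.7, 16.3]
gripper_width: 0.112
```

```bash
python3 - <<'E'
from h import *
p,d,o=snap('wrist','w4');snap('scene','s4');print(o['t'],o['q'],o['eef_pos'],o['tool_rot'],o['contact_force'],o['torque'],o['gripper_width'])
v=o['eef_pos'][:2]-np.array([.56286,-.11997]);print(np.linalg.norm(v),np.degrees(np.arctan2(v[1],v[0])))
b=cv2.imread('pics/s4.png')[180:280,105:205]
a=cv2.imread('pics/w4.png')
cv2.imwrite('pics/c4.png',np.hstack([cv2.resize(b,(420,420),interpolation=cv2.INTER_CUBIC),a[:,100:480]]))
E
```

```text
9.35 [-0.08728085  0.6020842   0.40190276  1.75057894 -0.30108917  0.85837116
  1.66843409] [ 0.61770426 -0.18661977  0.10159796] [-0.00400026  0.17615932  0.98435193  0.00177942] [-13.52329672   6.72755124  16.32520344] [ 1.17634082  3.020632   -0.0242053 ] 0.1121167385578362
0.08631387235485123 -50.54997308446955
```

View pics/c4.png

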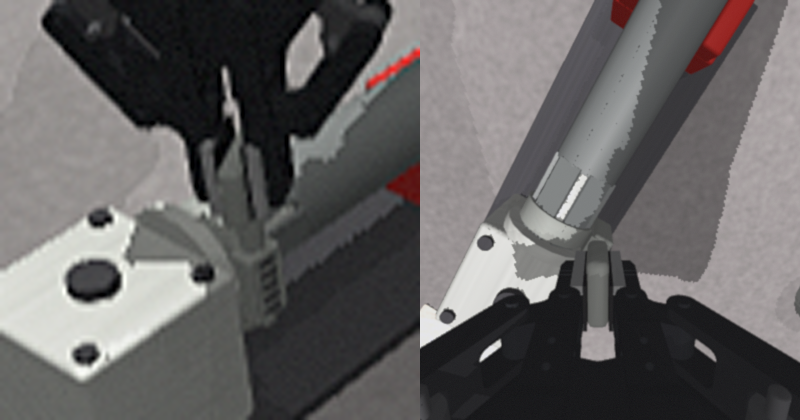

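{"op": "move_arm", "data": {
  "increments": "0 -1.6 1.9 0 0 0 0;0 0 0 0 0 0 0;0 0 0 0 0 0 -0.14;0 0 0 0 0 0 -0.14;0 0 0 0 0 0 -0.14;0 0 0 0 0 0 -0.14;0 0 0 0 0 0 0;0 0 0 0 0 0 0"
}}

```text
t: 10.45
eef_pos: [0.6178, -0.1861, 0.1017]
tool_rot: [-0.002, 0.442, 0.897, 0.0]
contact_force: [-7.6, 2.4, 11.2]
gripper_width: 0.109
```

```bash
cat > st.py <<'E'
from h import *
o=bot.get_obs();print(o['t'],o['q'].round(3),o['eef_pos'].round(4),o['contact_force'].round(1),o['torque'].round(2),o['gripper_width'])
q=o['tool_rot'];R=Ro.from_quat(q[[1,2,3,0]]).as_matrix();y=np.degrees(np.arctan2(R[1,0],R[0,0]))-180
print('blade yaw',y%360-360,'key est',(np.radians(-50.6)+.65-np.radians(y))%6.283,'tilt',R[:,2].round(4))
E
python3 st.py
```

```text
10.45 [-0.188  0.63   0.548  1.761 -0.415  0.871  1.204] [ 0.6178 -0.1861  0.1017] [-7.6  2.4 11.2] [ 0.42  1.86 -0.04] 0.10941990998023311
blade yaw -52.40561408856479 key est 0.6815139108658526 tilt [-0.0035  0.0025 -1.    ]
```

{"op": "move_arm", "data": {
  "increments": "0 0 0 0 0 0 -0.14;0 0 0 0 0 0 -0.14;0 0 0 0 0 0 -0.14;0 0 0 0 0 0 -0.14;0 0 0 0 0 0 -0.05;0 0 0 0 0 0 -0.05;0 0 0 0 0 0 0;0 0 0 0 0 0 0"
}}

```text
t: 11.45
eef_pos: [0.6183, -0.186, 0.1018]
tool_rot: [-0.002, 0.708, 0.706, 0.0]
contact_force: [-7.0, 2.1, 11.4]
gripper_width: 0.109
```

```bash
python3 st.py
```

```text
11.45 [-0.295  0.682  0.717  1.768 -0.555  0.908  0.662] [ 0.6183 -0.186   0.1018] [-7.   2.1 11.4] [ 0.51  1.57 -0.08] 0.1085942090411522
blade yaw -90.21690918627598 key est 1.341445504764104 tilt [-0.0025  0.0026 -1.    ]
```

Near the stop; turn slowly on until the torque rises.

{"op": "move_arm", "data": {
  "increments": "0 0 0 0 0 0 -0.03;0 0 0 0 0 0 0;0 0 0 0 0 0 -0.03;0 0 0 0 0 0 0;0 0 0 0 0 0 -0.03;0 0 0 0 0 0 0;0 0 0 0 0 0 0;0 0 0 0 0 0 0"
}}

```text
t: 12.45
eef_pos: [0.6185, -0.1864, 0.1018]
tool_rot: [-0.001, 0.738, 0.675, -0.001]
contact_force: [-6.7, 0.3, 10.4]
gripper_width: 0.11
```

```bash
python3 st.py
```

```text
12.45 [-0.309  0.69   0.74   1.768 -0.573  0.914  0.591] [ 0.6185 -0.1864  0.1018] [-6.7  0.3 10.4] [0.13 1.47 1.32] 0.1104563559263931
blade yaw -95.14691230414581 key est 1.4274902913045178 tilt [-0.0025  0.0011 -1.    ]
```

{"op": "move_arm", "data": {
  "increments": "1 0 0 0 0 0 0;1 0 0 0 0 0 0;1 0 0 0 0 0 0;1 0 0 0 0 0 0;1 0 0 0 0 0 0;1 0 0 0 0 0 0;1 0 0 0 0 0 0;1 0 0 0 0 0 0"
}}

```text
t: 13.45
eef_pos: [0.6196, -0.1874, 0.1013]
tool_rot: [0.0, 0.74, 0.673, 0.0]
contact_force: [-0.1, -1.4, 0.9]
gripper_width: 1.0
```

```bash
python3 st.py
```

```text
13.45 [-0.308  0.692  0.74   1.768 -0.575  0.911  0.589] [ 0.6196 -0.1874  0.1013] [-0.1 -1.4  0.9] [ 0.05 -0.02  0.  ] 1.0002239469930572
blade yaw -95.38731566205615 key est 1.4316861214329033 tilt [ 0. -0. -1.]
```

{"op": "move_arm", "data": {
  "increments": "1 0 0 20 0 0 0;1 0 0 40 0 0 0;1 0 0 40 0 0 0;1 0 0 30 0 0 0;1 -20 50 0 0 0 0;1 -20 50 0 0 0 0;1 -20 50 0 0 0 0;1 -20 50 0 0 0 0"
}}

```text
t: 14.45
eef_pos: [0.5391, 0.0139, 0.2326]
tool_rot: [0.0, 0.74, 0.673, 0.001]
contact_force: [0.6, 1.4, 1.0]
gripper_width: 1.001
```

```bash
python3 st.py; python3 - <<'E'
from h import *
for n in ['top','scene','wrist']:
    p,d,o=snap(n,n+'5');p,X=cloud(n,n+'5');Q=X.reshape(-1,3)
    K=Q[(Q[:,2]>.108)&(Q[:,2]<.135)&(np.hypot(Q[:,0]-.618,Q[:,1]+.186)<.03)]
    print(n,len(K), cv2.minAreaRect((K[:,:2]*1000).astype(np.float32)) if len(K)>5 else '',ang(K[:,:2])[1] if len(K)>5 else '')
    s=Q[(np.hypot(Q[:,0]-.772,Q[:,1]+.0096)<.05)&(Q[:,2]>.05)];print('piston',s.mean(0))
a=cv2.imread('pics/top5.png')[170:310,320:460];b=cv2.imread('pics/scene5.png')[170:310,85:225]
cv2.imwrite('pics/c5.png',cv2.resize(np.hstack([a,b]),None,fx=2.8,fy=2.8,interpolation=cv2.INTER_CUBIC))
E
```

```text
14.45 [-0.88   0.355  0.937  1.924 -0.335  1.026  0.109] [0.5391 0.0139 0.2326] [0.6 1.4 1. ] [ 0.01 -0.01  0.03] 1.0010086890137908
blade yaw -95.42600135838944 key est 1.4323613142073461 tilt [ 0.0014  0.001  -1.    ]
top 180 ((617.4829711914062, -185.85610961914062), (34.6788444519043, 10.012969017028809), 87.46208190917969) -91.64995588725714
piston [ 0.77190569 -0.00956677  0.05795811]
scene 303 ((619.7404174804688, -187.1147003173828), (12.230958938598633, 33.921451568603516), 5.2363386154174805) 90.44082664716868
piston [ 0.77724017 -0.0123886   0.05807817]
wrist 15 ((612.814208984375, -170.0368194580078), (7.518320083618164, 2.245636224746704), 42.64776611328125) -137.65269054036858
piston [ 0.76931051 -0.00770773  0.05584489]
```

View pics/c5.png

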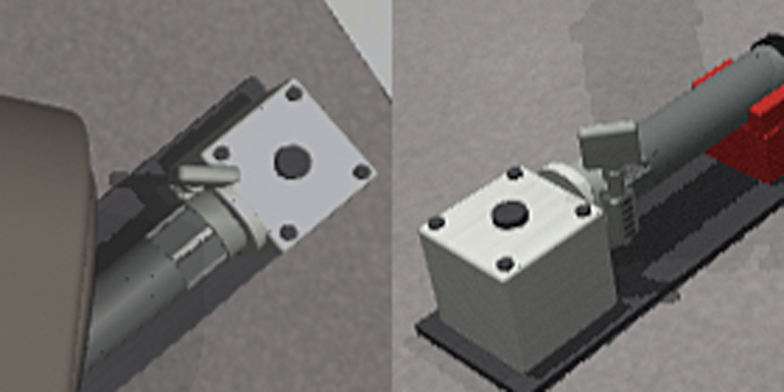

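View pics/scene5.png

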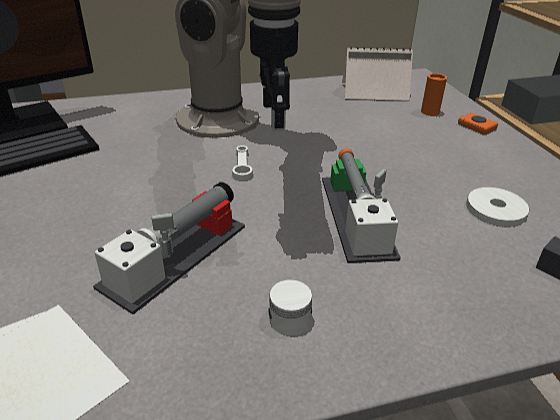

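View pics/wrist5.png

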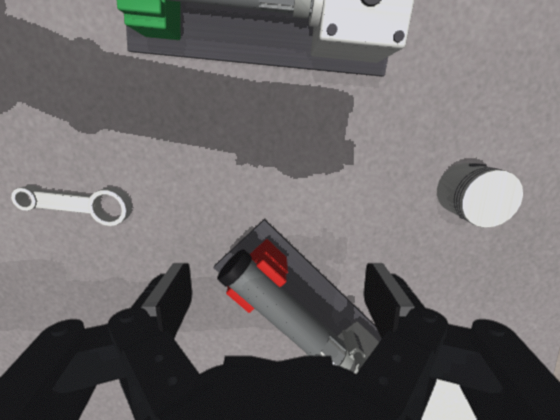

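```bash
python3 - <<'E'
from h import *
b=np.array([.565,-.1205]);a=np.radians(-50.6);dd=np.array([np.cos(a),np.sin(a)]);ny=np.array([-dd[1],dd[0]])
for n,off in [('top',-.0301),('scene',-.0319)]:
    p,X=cloud(n,n+'5');Q=X.reshape(-1,3)
    S=(Q[:,:2]-b)@dd;T=(Q[:,:2]-b)@ny-off;R=np.hypot(T,Q[:,2]-.065)
    for s0 in np.arange(.066,.104,.002):
        kk=(abs(T)<.015)&(S>s0)&(S<s0+.002)&(Q[:,2]>.05);print(n,round(s0+.001,3),kk.sum(),np.median(R[kk]).round(4))
a=cv2.imread('pics/top5.png')[215:275,370:430];cv2.imwrite('pics/t5z.png',cv2.resize(a,(600,600),interpolation=cv2.INTER_CUBIC))
E
```

```text
top 0.067 21 0.0205
top 0.069 21 0.0203
top 0.071 24 0.0199
top 0.073 20 0.0206
top 0.075 26 0.0205
top 0.077 28 0.0213
top 0.079 24 0.0236
top 0.081 22 0.0228
top 0.083 21 0.0225
top 0.085 26 0.0228
top 0.087 18 0.0225
top 0.089 23 0.0232
top 0.091 14 0.0224
top 0.093 51 0.0237
top 0.095 28 0.0292
top 0.097 19 0.029
top 0.099 24 0.0294
top 0.101 8 0.0283
top 0.103 4 0.0223
scene 0.067 0 nan
scene 0.069 0 nan
scene 0.071 0 nan
scene 0.073 0 nan
scene 0.075 0 nan
scene 0.077 0 nan
scene 0.079 5 0.0234
scene 0.081 6 0.0227
scene 0.083 11 0.0235
scene 0.085 10 0.0234
scene 0.087 12 0.0235
scene 0.089 11 0.0246
scene 0.091 2 0.0248
scene 0.093 4 0.0286
scene 0.095 6 0.0292
scene 0.097 12 0.0305
scene 0.099 14 0.0295
scene 0.101 48 0.0263
scene 0.103 22 0.0234
  return _methods._mean(a, axis=axis, dtype=dtype,
  ret = ret.dtype.type(ret / rcount)
```

View pics/t5z.png

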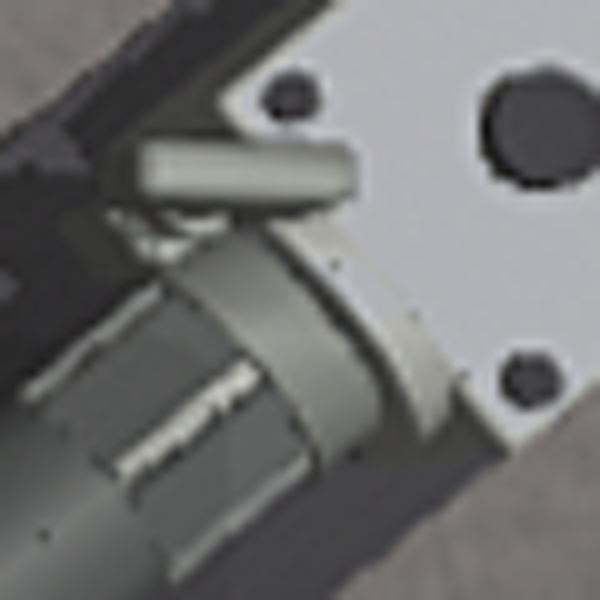

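```bash
python3 -c "
from station import bot
print(bot.hand_in(), bot.get_obs()['t'])"
```

```text
the job is handed in; nothing more can be done
the job is handed in; nothing more can be done
```

The loose clamp on the 40 mm pipe is now up against the aluminium collar, with its key turned clockwise to the stop. I let go, moved the arm clear and handed in at about 14.6 s.

- **Slide:** I pinched the key from above and slid the clamp about 86 mm along the pipe. There it stopped hard, with about 14 N along the pipe. The final top and scene depth profiles show the clamp band meeting the collar with no gap. The key's travel measured in the pictures is 84–85 mm, a little less than the tool's 86 mm, which is within camera error and flex in the grip.
- **Turn:** The moment rose to about 1.3 N m at the stop. The tool had turned to 1.43 rad against the key's 1.35, so the pads slipped slightly on the blade there. In the final top and scene pictures the main axis of the blade lies at about -90 to -92°, against -90.7° expected at the stop. A rectangle fitted to the scene view's points read about -85°, which disagrees; I trusted the other readings. The final wrist view showed too little of the key to measure.
- **Bystanders:** In the top view the piston is where it was, to within 0.1 mm. I did not touch the slimmer 28 mm pipe. The last force reading, under 2 N in the open air, shows the arm touching nothing.

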